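# Re-order the marble-run towers

## Task

The three marble-run towers are on the wrong plates: put the tall tower in the middle of the square plate, the middle-height one in the middle of the hexagonal plate and the low one in the middle of the round plate, all upright; the empty cross-shaped plate is free for parking a tower on the way. The launch cap (small disc with a grip bar on it) now sits on the low tower: at the end it must sit fully seated in the top of the tall tower. Do not let any tower fall over, and leave the jar of marbles where it stands.

Things in the scene. Friction and masses are not known exactly. Their poses are not given: they have to be found in the camera images.
- tower_tall: The tall tower: dark upright hexagonal column 140 mm high, 50 mm across flats, with a white top tile; about 240 g. Told from the others by height only (140, 105, 70 mm). Origin: centre of its foot; z up; flats face 0, 60 and 120 degrees from its x. Open top: hexagonal bore 32 mm across flats, 16 mm deep. Starts on the round plate.
- tower_mid: The middle-height tower: dark upright hexagonal column 105 mm high, 50 mm across flats, with a white top tile; about 180 g. Told from the others by height only (140, 105, 70 mm). Origin: centre of its foot; z up; flats face 0, 60 and 120 degrees from its x. Open top: hexagonal bore 32 mm across flats, 16 mm deep. Starts on the square plate.
- tower_low: The low tower: dark upright hexagonal column 70 mm high, 50 mm across flats, with a white top tile; about 130 g. Told from the others by height only (140, 105, 70 mm). Origin: centre of its foot; z up; flats face 0, 60 and 120 degrees from its x. Open top: hexagonal bore 32 mm across flats, 16 mm deep. Starts on the hexagonal plate, under the launch cap.
- launch_cap: Launch cap, 40 g: white disc 42 mm across, 6 mm thick; below it a spigot 22 mm in diameter, 10 mm long, that fits loosely (5 mm play) in any tower's bore; on it a green grip bar 34 mm long (its x), 18 mm wide (its y), 28 mm high. Origin: centre of the disc's underside, z up. Seated, the disc lies on the rim: origin 70 mm above the low tower's origin, 140 mm above the tall one's. Any turn will do.
- plate_square: Square plate, 104 x 104 mm: place of the tall tower. Fixed to the desk, white, 8 mm thick, a dark printed hexagon (62 mm across flats, green border) in its middle. Origin: centre of its underside, at z = 0; top at z = 0.008. Which way a tower is turned on it does not matter.
- plate_hex: Hexagonal plate, 108 mm across flats: place of the middle-height tower. Fixed to the desk, white, 8 mm thick, a dark printed hexagon (62 mm across flats, green border) in its middle. Origin: centre of its underside, at z = 0; top at z = 0.008. Which way a tower is turned on it does not matter.
- plate_round: Round plate, 108 mm in diameter: place of the low tower. Fixed to the desk, white, 8 mm thick, a dark printed hexagon (62 mm across flats, green border) in its middle. Origin: centre of its underside, at z = 0; top at z = 0.008. Which way a tower is turned on it does not matter.
- plate_cross: Plus-shaped plate, 134 mm over its arms, arms 80 mm wide: empty at the start, for parking. Fixed to the desk, white, 8 mm thick, a dark printed hexagon (62 mm across flats, green border) in its middle. Origin: centre of its underside, at z = 0; top at z = 0.008. Which way a tower is turned on it does not matter.
- marble_jar: Clear open jar of marbles, 52 mm in diameter, 65 mm high, 220 g, loose on the desk among the plates; leave it alone. Origin: centre of its underside.
Mind the look-alikes: they are no part of the job. Leave any blue look-alike of the plate_square alone. Leave any pink look-alike of the tower_tall alone.

How it is judged:
At the end, for the whole second after the job is handed in: Tall, middle and low tower stand upright (0.08 rad) on the square, hexagonal and round plate, each within 15 mm of its plate's centre; the cap is seated flat (0.1 rad) on the tall tower, within 8 mm of its axis and 4 mm of seated height; all at rest (horizontal distance between tower_tall and plate_square below 0.015 m and z of tower_tall in the frame of plate_square between 0.004 and 0.012 m and angle between each of tower_tall, tower_mid, tower_low's own z axis and vertical below 0.08 rad and linear speed of each of tower_tall, tower_mid, tower_low, launch_cap below 0.02 m/s and angular speed of each of tower_tall, tower_mid, tower_low, launch_cap below 0.2 rad/s and horizontal distance between tower_mid and plate_hex below 0.015 m and z of tower_mid in the frame of plate_hex between 0.004 and 0.012 m and horizontal distance between tower_low and plate_round below 0.015 m and z of tower_low in the frame of plate_round between 0.004 and 0.012 m and horizontal distance between launch_cap and tower_tall below 0.008 m and z of launch_cap in the frame of tower_tall between 0.136 and 0.144 m and angle between launch_cap's own z axis and vertical below 0.1 rad); the robot touches nothing.
It fails at once if a tower is knocked over (tilted by more than 0.6 rad) (angle between any of tower_tall, tower_mid, tower_low's own z axis and vertical above 0.6 rad).
It fails at once if the jar of marbles is shifted by more than 25 mm (distance of marble_jar from where it was at the start of the episode above 0.025 m).
It also fails if it takes over 131 s, if anything falls off the work surface, if the arm or the gripper's body presses on something with over 40 N, if the wrist force passes 120 N, or if a joint passes its speed limit or range.

## Robot

A 6-joint arm with a two-finger parallel gripper is mounted at the origin on the work surface. World frame = base frame: x ahead of the robot, y to its left, z up, the work surface at z = 0. Lengths are in m, angles in rad, forces in N, time in s.
With the tool pointing down it reaches from about 0.325 to 0.75 m from the base axis. Payload 7.6 kg.
Tool frame: the origin (TCP) lies midway between the tips of the shut fingers; the grasp point (between the pads) lies 19 mm behind it; z points along the fingers, y is the line along which they close (so a half turn about z gives the same grasp; the last joint's range is limited). The gripper opens to 85 mm and grips with 20 to 120 N. Pads are 22 mm wide; open, the fingers measure 114 mm over their backs; the gripper's body (76 mm by 85 mm) begins 54 mm behind the grasp point. The pads swing forward as they close: fully open they stand 13 mm farther back than shut.
Start: joints at [-1.383, 0.052, 1.401, -0, 1.689, -0.07], TCP at [0.134, -0.508, 0.231] pointing down, gripper open.
Joint ranges: [-2.9, 2.9], [-0.91, 2.17], [0.12, 2.37], [-1.06, 4.2], [0.26, 2.73], [-2.93, 2.93]. Speed limits (rad/s): [2.57, 2.57, 3.01, 3.14, 3.14, 3.14].

## Interface

Orientations are given as a unit quaternion [w, x, y, z].
In Python, from plant import movep, servo_line, movej, command_gripper, sleep, solve_ik, state, read_camera, camera_model, MotionError, hand_in gives the robot as it stands. The module is installed in compiled form; this text tells all that it offers. Calls block until the motion is done:
- movep(position, orientation): joint-space move of the TCP to a pose.
- servo_line(position, frame=None, max_speed=0.15, f_stop=None): straight line of the TCP; frame=None keeps the orientation; max_speed is the mean speed in m/s. With f_stop (N) it stops when the force on the tool has changed by that much, and returns True; else False.
- movej(angles): joint-space move.
- command_gripper(opening, squeeze=None): opening from 0.0 (shut) to 1.0 (fully open); squeeze is the grip in N (None keeps the last); returns when the fingers have stopped.
- sleep(seconds).
- solve_ik(position, orientation): joint angles nearest the present ones, or None.
- state(): the state.
- read_camera(name): name is "scene" or "top"; returns the picture (384x512x3 uint8, red, green, blue); there is no depth.
- camera_model(name): a dict with "K" (3x3 intrinsics, pixels), "D" ([k1, k2, p1, p2, k3] as OpenCV has them; the pictures are not rectified), "position" and "attitude" of the camera in the world. Camera axes: x right, y up, looking along -z (the intrinsics and any distortion apply to the point x, -y, -z); pixel columns grow to the right and rows downward; lengths in m; the calibration is good to about 2 mm. A picture is of the moment at which its call begins. camera_model takes no time and is no camera call.
A pose or a line that the arm cannot do raises MotionError and nothing moves.
- hand_in(): hands the job in; it is judged then, once.
The state is a dict: "t": time; "joints": joint angles; "joint_vel": joint speeds; "tau": joint torques, N m; "tool_pos": TCP position; "orientation": TCP orientation; "contact_force": force on the tool from outside, world axes, zero at the start; "ft_torque": the same for the moment, N m; "width": opening from 0.0 (shut) to 1.0 (fully open); "finger_force": force on a finger pad.
Only numpy, scipy, OpenCV 4.12 (cv2) and the standard library are available. Lean on these libraries where they do the work, as an engineer would, in place of code of your own. Each camera call takes 0.05 s, during which the arm holds its last target. There are 200 camera calls.

## Working session

There is one attempt and no reset: what is moved stays moved. The work goes in short steps, each a Python script; the robot and the scene stay as the last script left them, time stands still between calls to the robot, and variables do not carry over. Pictures are saved under pics/ and viewed, at most 14 in all, crops included, and the job is handed in when it is done.

```bash
mkdir -p pics; python3 - <<'E'
from plant import *
import cv2
for n in("scene","top"):
    im=read_camera(n); cv2.imwrite(f"pics/{n}0.png",im[:,:,::-1]); m=camera_model(n); print(n,m)
print(state())
E
```

```text
scene {'K': array([[390.16434104,   0.        , 254.78017296],
       [  0.        , 390.16434104, 198.55605379],
       [  0.        ,   0.        ,   1.        ]]), 'D': array([0.00988881, 0.        , 0.        , 0.        , 0.        ]), 'position': array([0.79414173, 0.31568594, 0.68545801]), 'attitude': array([0.3409096 , 0.12843362, 0.30874354, 0.87861418])}
top {'K': array([[393.64039529,   0.        , 256.26433147],
       [  0.        , 393.64039529, 191.53216822],
       [  0.        ,   0.        ,   1.        ]]), 'D': array([-0.09001215,  0.        ,  0.        ,  0.        ,  0.        ]), 'position': array([ 0.30875727, -0.03265464,  1.05947528]), 'attitude': array([ 0.70475696,  0.06964884, -0.05107424, -0.70417192])}
{'t': 0.1, 'joints': array([-1.38328532e+00,  5.27841746e-02,  1.40156269e+00,  1.11668634e-05,
        1.68859493e+00, -7.03298713e-02]), 'joint_vel': array([ 1.12122059e-03,  6.32488689e-04, -3.44125319e-03,  7.97167583e-04,
        2.58598736e-03, -1.16032878e-05]), 'tau': array([ 1.00023750e-03, -3.82583213e+01, -3.60984671e+01, -6.44872648e-05,
        4.76504472e-03,  2.78555478e-05]), 'tool_pos': array([ 0.13383546, -0.50739927,  0.23058175]), 'orientation': array([-6.73739896e-04,  9.91700954e-01,  1.28564235e-01, -3.39653265e-05]), 'contact_force': array([-0.28554623, -0.49786677,  0.81972655]), 'ft_torque': array([0.00952289, 0.01135267, 0.02296964]), 'finger_force': 0.0, 'width': 1.001316624018806}
```

View pics/top0.png

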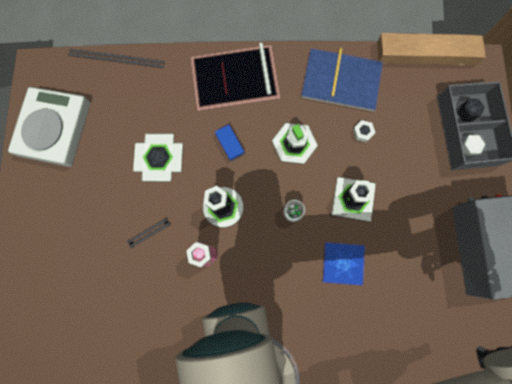

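View pics/scene0.png

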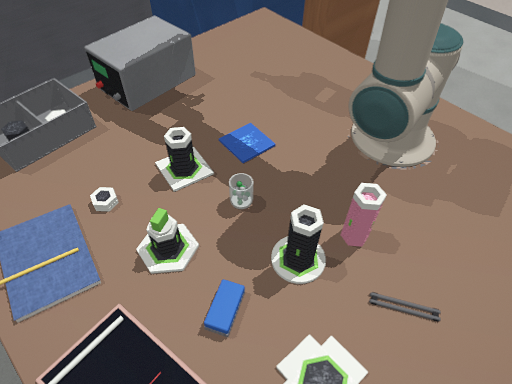

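The top view shows the cross plate at (158,157), the round plate with the tall tower at (220,205), the hex plate with the low tower and cap at (295,143), and the square plate with the mid tower at (355,197). The jar is at (294,210), the pink look-alike at (198,254) and the blue one at (344,263). The scene view agrees. Next I'll rectify both views onto the plate plane and the tower-top planes.

```bash
cat > cam.py <<'E'
import numpy as np, cv2
from plant import *
from scipy.spatial.transform import Rotation as R
def pose(n):
    m=camera_model(n); q=m["attitude"]; return m,R.from_quat(np.r_[q[1:],q[0]]).as_matrix()
def ray(n,px,z):
    m,A=pose(n); u=cv2.undistortPoints(np.float64(px).reshape(-1,1,2),m["K"],m["D"])[:,0]
    d=np.c_[u[:,0],-u[:,1],-np.ones(len(u))]@A.T; p=m["position"]
    return (p+d*((z-p[2])/d[:,2])[:,None])[:,:2]
def proj(n,P):
    m,A=pose(n); c=(np.atleast_2d(P)-m["position"])@A; c=c*[1,-1,-1]
    return cv2.projectPoints(c.reshape(-1,1,3),np.zeros(3),np.zeros(3),m["K"],m["D"])[0][:,0]
def ortho(n,im,c,z,N=200,s=.0008):
    # tile: right = +x, down = -y
    j,i=np.meshgrid(np.arange(N),np.arange(N))
    P=np.c_[c[0]+(j.ravel()-N/2)*s,c[1]-(i.ravel()-N/2)*s,np.full(N*N,z)]
    q=proj(n,P).astype(np.float32).reshape(N,N,2)
    return cv2.remap(im,q[...,0],q[...,1],cv2.INTER_CUBIC)
E
python3 - <<'E'
from cam import *
T=cv2.imread("pics/top0.png");S=cv2.imread("pics/scene0.png")
C=ray("top",[(158,157),(222,207),(295,143),(354,200)],.008)
Z=[.008,.148,.084,.113]
print(C.round(4)); print("jar",ray("top",[(294,211)],.0),"pink top",ray("top",[(198,254)],.1), np.hypot(*C.T))
def grid(t):
    t=t.copy(); cv2.line(t,(100,0),(100,199),(0,0,255),1);cv2.line(t,(0,100),(199,100),(0,0,255),1);return t
rows=[np.hstack([grid(ortho("top",T,c,.008)) for c in C]),np.hstack([grid(ortho("scene",S,c,.008)) for c in C])]
cv2.imwrite("pics/plates.png",np.vstack(rows))
cv2.imwrite("pics/tops.png",np.vstack([np.hstack([grid(ortho(n,I,c,z)) for c,z in zip(C,Z)]) for n,I in(("top",T),("scene",S))]))
# white blobs, both views
for n,I,Zs in(("top",T,0),("scene",S,0)):
    h=cv2.cvtColor(I,cv2.COLOR_BGR2HSV); g=cv2.inRange(h,(40,120,90),(80,255,255))
    k,l,st,ce=cv2.connectedComponentsWithStats(g)
    print(n,[(st[i,4],ce[i].round(1).tolist()) for i in range(1,k) if st[i,4]>15])
E
```

```text
[[ 0.5885  0.2699]
 [ 0.448   0.0878]
 [ 0.6265 -0.1115]
 [ 0.4667 -0.2686]]
jar [[ 0.43809252 -0.10671076]] pink top [[0.32072063 0.13393163]] [0.64742143 0.45655294 0.63640003 0.53850066]
top [(np.int32(88), [297.3, 131.4]), (np.int32(104), [293.1, 148.4]), (np.int32(159), [157.5, 156.8]), (np.int32(119), [350.5, 203.1]), (np.int32(119), [225.8, 210.8]), (np.int32(16), [297.4, 212.4])]
scene [(np.int32(96), [99.6, 68.6]), (np.int32(128), [184.1, 170.6]), (np.int32(22), [239.3, 184.0]), (np.int32(278), [159.0, 219.2]), (np.int32(219), [168.1, 252.2]), (np.int32(220), [296.5, 263.6]), (np.int32(21), [297.3, 251.9]), (np.int32(218), [320.0, 367.9])]
```

View pics/plates.png

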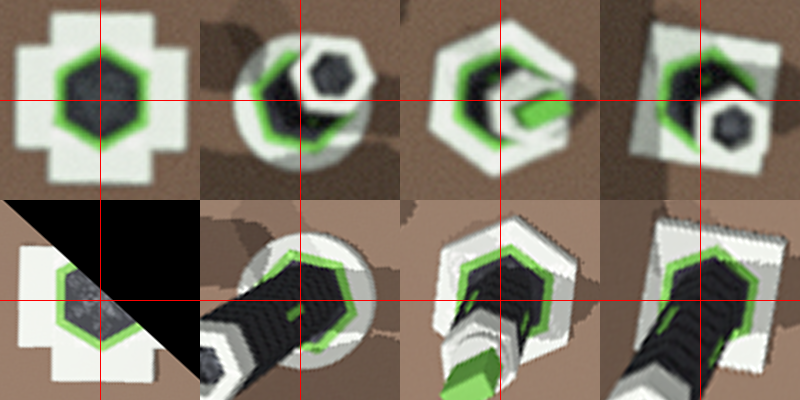

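View pics/tops.png

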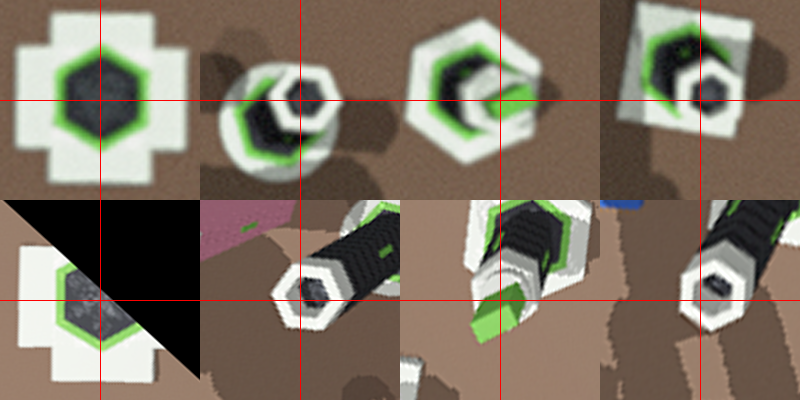

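The rectified tiles show the plate centres at about: round (301,103), hex (501,98), square (706,98), cross (101,98), in tile pixels of 0.8 mm. The tower tops are at tall (305,99) and mid (709,94), with the bar at (514,102). Both views agree to about 3 mm, and the sizes match: round is 135 px, or 108 mm. Next come the tower yaws and the cap pose from masks, and then the IK check.

```bash
cat > meas.py <<'E'
from cam import *
def tower(n,im,c,z,s=.0004,N=300):
    """white top tile -> centre and flat angle (deg mod 60), area mm2"""
    t=ortho(n,im,c,z,N,s); h=cv2.cvtColor(t,cv2.COLOR_BGR2HSV)
    m=cv2.inRange(h,(0,0,0),(180,255,110)) # dark bore: blob nearest centre
    k,l,st,ce=cv2.connectedComponentsWithStats(m)
    best=[(np.hypot(*(ce[i]-N/2))*s*1e3,i) for i in range(1,k) if 300<st[i,4]*s*s*1e6<1200]
    if not best: return None
    d,i=min(best); p=np.argwhere(l==i)[:,::-1]; cc=ce[i]; hull=cv2.convexHull(p.astype(np.int32))
    b=np.vstack(cv2.findContours(np.uint8(l==i),0,cv2.CHAIN_APPROX_NONE)[0])[:,0]-cc
    th=np.arctan2(-b[:,1],b[:,0]); r=np.hypot(*b.T)
    a=np.degrees(np.angle(np.sum((r-r.mean())*np.exp(6j*th))))/6+30
    return (c[0]+(cc[0]-N/2)*s,c[1]-(cc[1]-N/2)*s),a%60,st[i,4]*s*s*1e6
def bar(n,im,c,z=.112,s=.0004,N=300):
    t=ortho(n,im,c,z,N,s); h=cv2.cvtColor(t,cv2.COLOR_BGR2HSV)
    m=cv2.inRange(h,(40,110,150),(80,255,255)); k,l,st,ce=cv2.connectedComponentsWithStats(m)
    i=min(((np.hypot(*(ce[i]-N/2)),i) for i in range(1,k) if st[i,4]*s*s*1e6>200))[1]
    (x,y),wh,a=cv2.minAreaRect(np.argwhere(l==i)[:,::-1].astype(np.float32))
    if wh[0]<wh[1]: a+=90
    return (c[0]+(x-N/2)*s,c[1]-(y-N/2)*s),-a%180,np.array(wh)*s*1e3
E
cat > arm.py <<'E'
from cam import *
def quat(yaw_close):           # tool down, closing line at this world yaw (deg)
    q=(R.from_euler('z',yaw_close-90,degrees=True)*R.from_euler('x',180,degrees=True)).as_quat(); return np.r_[q[3],q[:3]]
def pick_yaw(cands,pts):
    """closing yaw with IK at all pts and last joint nearest the middle of its range"""
    best=None
    for a in cands:
        for b in (a,a+180):
            js=[solve_ik(np.array(p),quat(b)) for p in pts]
            if any(j is None for j in js): continue
            w=max(abs(j[5]) for j in js)
            if best is None or w<best[0]: best=(w,b)
    return best
E
python3 - <<'E'
from meas import *; from arm import *
T=cv2.imread("pics/top0.png");S=cv2.imread("pics/scene0.png")
for nm,c,z in(("tall",(.453,.089),.148),("mid",(.475,-.2635),.113)):
    for n,I in(("top",T),("scene",S)): print(nm,n,tower(n,I,c,z))
for n,I in(("top",T),("scene",S)): print("bar",n,bar(n,I,(.635,-.112)))
# low tower column / disc seen as white at z=.084
for p in((.59,.2715,.23),(.472,-.267,.06),(.472,-.267,.26),(.628,-.109,.23),(.45,.087,.03),(.59,.2715,.06)):
    print(p,pick_yaw(range(0,180,30),[p]))
E
```

```text
tall top ((np.float64(0.45132836879432625), np.float64(0.08937649442755825)), np.float64(22.90858988251432), np.float64(631.6800000000002))
tall scene ((np.float64(0.457932083958021), np.float64(0.09348185907046477)), np.float64(23.625515226073208), np.float64(426.8800000000001))
mid top ((np.float64(0.47364136662286466), np.float64(-0.2650121156373193)), np.float64(55.55637628129388), np.float64(608.8000000000001))
mid scene None
bar top ((0.6266851745605468, -0.109972705078125), 22.166343688964844, array([17.71237183, 34.56039124]))
bar scene ((0.6296429626464843, -0.1090842041015625), 27.030860900878906, array([18.45512848, 33.89985046]))
(0.59, 0.2715, 0.23) (np.float64(0.1491662564776295), 210)
(0.472, -0.267, 0.06) (np.float64(0.05929955188535452), 150)
(0.472, -0.267, 0.26) (np.float64(0.05929955188535496), 150)
(0.628, -0.109, 0.23) (np.float64(0.22977959426225247), 180)
(0.45, 0.087, 0.03) (np.float64(0.11038075892162036), 180)
(0.59, 0.2715, 0.06) (np.float64(0.1491662564776295), 210)
```

```bash
cat >> arm.py <<'E'
H=dict(tall=.140,mid=.105,low=.070); DEEP=.030+.019
def transfer(h,src,flat,dst,up=.17):
    """grip a tower of height h at src by flats (deg), carry it with its foot at height up, set it down at dst"""
    zg=.008+h-DEEP; zc=up+h-DEEP
    src,dst=np.array(src),np.array(dst)
    w,yaw=pick_yaw([flat,flat+60,flat+120],[(*src,zc),(*dst,zc),(*dst,zg),(*src,zg)]); q=quat(yaw); print("yaw",yaw,"j6",w)
    command_gripper(1.0,50); p=state()["tool_pos"]
    if p[2]<.25: servo_line([p[0],p[1],.27],max_speed=.25)
    movep([*src,max(zc,.27)],q)
    if servo_line([*src,zg],max_speed=.15,f_stop=8): print("touched on way down",state()["tool_pos"]); return False
    command_gripper(0.0,50); s=state(); print("grip width",s["width"]*85,s["finger_force"])
    servo_line([*src,zc],max_speed=.12)
    servo_line([*dst,zc],max_speed=.25)
    servo_line([*dst,zg+.015],max_speed=.15)
    st=servo_line([*dst,zg-.003],max_speed=.03,f_stop=5); print("contact",st,"foot z",state()["tool_pos"][2]-zg+.008)
    command_gripper(1.0); sleep(.2)
    servo_line([*dst,zc],max_speed=.2); print("t",state()["t"]); return True
E
python3 - <<'E'
from arm import *
try: transfer(.105,(.474,-.2645),55.6,(.5895,.271))
except MotionError as e: print(e,state())
cv2.imwrite("pics/top1.png",read_camera("top")[:,:,::-1]);cv2.imwrite("pics/scene1.png",read_camera("scene")[:,:,::-1])
E
python3 -c "
import cv2,numpy as np
cv2.imwrite('pics/s1.png',np.hstack([cv2.resize(cv2.imread('pics/%s1.png'%n),(400,300)) for n in('top','scene')]))"
```

```text
yaw 175.6 j6 0.5002156738552301
grip width 49.159208749523835 52.82925523817539
contact True foot z 0.008383364979998607
t 11.2
```

View pics/s1.png

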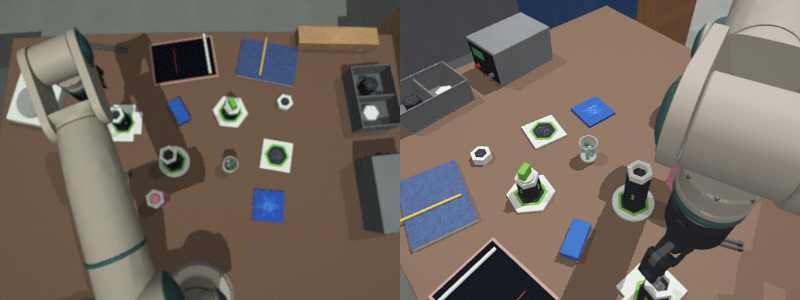

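The mid tower stands on the cross plate, at about (122,118) in the left panel, and the square plate is clear at (277,155). I'll measure the square plate now that it's exposed and move the tall tower there.

```bash
cat >> meas.py <<'E'
def plate(n,im,c,s=.0005,N=240):
    """centre of the green printed border on the plate top, size mm"""
    h=cv2.cvtColor(ortho(n,im,c,.008,N,s),cv2.COLOR_BGR2HSV); m=cv2.inRange(h,(40,90,80),(80,255,255))
    (x,y),wh,a=cv2.minAreaRect(np.argwhere(m>0)[:,::-1].astype(np.float32)); 
    return np.array((c[0]+(x-N/2)*s,c[1]-(y-N/2)*s)).round(4),(np.array(wh)*s*1e3).round(1)
E
python3 - <<'E'
from meas import *; from arm import *
P=[plate(n,cv2.imread(f"pics/{n}1.png"),(.472,-.267)) for n in("top","scene")]; print(P)
d=(P[0][0]+P[1][0])/2
assert np.hypot(*(d-[.472,-.267]))<.006
try: transfer(.140,(.452,.0895),22.9,d)
except MotionError as e: print(e,state())
p=state()["tool_pos"]; movep([.45,0.27,.3],quat(180))
for n in("top","scene"): cv2.imwrite(f"pics/{n}2.png",read_camera(n)[:,:,::-1])
T=cv2.imread("pics/top2.png");S=cv2.imread("pics/scene2.png")
for n,I in(("top",T),("scene",S)):
    print("tall",n,tower(n,I,d,.148)); print("bar",n,bar(n,I,(.628,-.109))); print("round",plate(n,I,(.450,.087)))
print(state()["t"])
cv2.imwrite('pics/s2.png',np.hstack([cv2.resize(i,(400,300)) for i in(T,S)]))
E
```

```text
[(array([ 0.4711, -0.2681]), array([74. , 82.8])), (array([ 0.4729, -0.2673]), array([74.6, 84.5]))]
yaw 142.9 j6 0.7628292211797207
grip width 49.345302320048894 52.13097095489502
contact True foot z 0.00853396398730865
t 20.7917
tall top ((np.float64(0.4704922044398554), np.float64(-0.26679829633453794)), np.float64(25.563837368068263), np.float64(619.84))
bar top ((0.6266541259765624, -0.1101435302734375), 21.991134643554688, array([17.246698  , 34.37927246]))
round (array([0.4494, 0.0867]), array([74. , 82.8]))
tall scene None
bar scene ((0.629604345703125, -0.10916138916015625), 27.255329132080078, array([18.30748749, 33.97499084]))
round (array([0.451 , 0.0867]), array([74.9, 86. ]))
22.8417
```

View pics/s2.png

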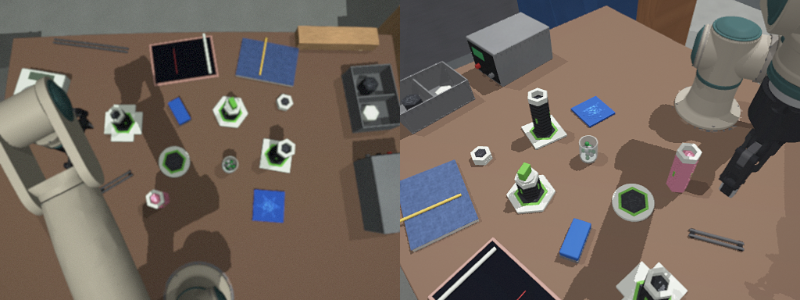

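The tall tower is centred on the square plate and the round plate is free. Both views put the bar at (0.628, -0.1096), turned about 24.5°. I'll move the cap next.

```bash
python3 - <<'E'
from meas import *; from arm import *
c=(.628,-.1096); t=(.4713,-.267)
try:
    w,yaw=pick_yaw([114.5],[(*c,.26),(*c,.088),(*t,.26),(*t,.158)]); q=quat(yaw); print(yaw,w)
    command_gripper(1.0,30); movep([*c,.26],q)
    print("stop",servo_line([*c,.088],max_speed=.12,f_stop=8),state()["tool_pos"])
    command_gripper(0.0,30); s=state(); print("width",s["width"]*85,s["finger_force"])
    servo_line([*c,.26],max_speed=.15); servo_line([*t,.26],max_speed=.2)
    servo_line([*t,.185],max_speed=.1)
    st=servo_line([*t,.155],max_speed=.02,f_stop=4); print("contact",st,"cap z over tower",state()["tool_pos"][2]-.010-.008,state()["tool_pos"])
except MotionError as e: print(e,state())
print(state()["t"])
E
```

```text
114.5 0.9124931004170991
stop False [ 0.62848799 -0.10970194  0.08902986]
width 17.758226980657426 30.90370774269104
contact True cap z over tower 0.14009406214866946 [ 0.4712777  -0.26699003  0.15809406]
31.4917
```

```bash
python3 - <<'E'
from meas import *; from arm import *
command_gripper(1.0); sleep(.2); p=state()["tool_pos"]; servo_line([p[0],p[1],.27],max_speed=.15)
movep([.38,0.27,.3],quat(180))
for n in("top","scene"): cv2.imwrite(f"pics/{n}3.png",read_camera(n)[:,:,::-1])
T=cv2.imread("pics/top3.png");S=cv2.imread("pics/scene3.png")
for n,I in(("top",T),("scene",S)):
    print("low",n,tower(n,I,(.628,-.109),.078)); print("bar",bar(n,I,(.4713,-.267),.182)); print("hex",plate(n,I,(.628,-.109)))
    print("mid",tower(n,I,(.5895,.271),.113))
print(state()["t"])
cv2.imwrite('pics/s3.png',np.hstack([ortho("top",T,(.628,-.109),.078,300,.0005),cv2.resize(S[60:260,60:260],(300,300))]))
E
```

```text
low top ((np.float64(0.6247306666666667), np.float64(-0.11273026950354609)), np.float64(7.3733685984568815), np.float64(564.0))
bar ((0.4698103271484375, -0.26511109008789063), 24.51964569091797, array([16.02558594, 31.87878418]))
hex (array([ 0.6188, -0.106 ]), array([59.7, 79.4]))
mid ((np.float64(0.5887197165221071), np.float64(0.2691756716733658)), np.float64(56.14001478653425), np.float64(756.32))
low scene ((np.float64(0.6295102460521483), np.float64(-0.10688042600073448)), np.float64(11.016424303413519), np.float64(435.67999999999995))
bar ((0.47266536865234376, -0.26372432861328127), 24.590118408203125, array([18.5313858 , 34.08517456]))
hex (array([ 0.6307, -0.102 ]), array([75.7, 70.6]))
mid ((np.float64(0.5934485686559923), np.float64(0.2711812712275595)), np.float64(55.64539020612831), np.float64(659.52))
35.325
```

View pics/s3.png

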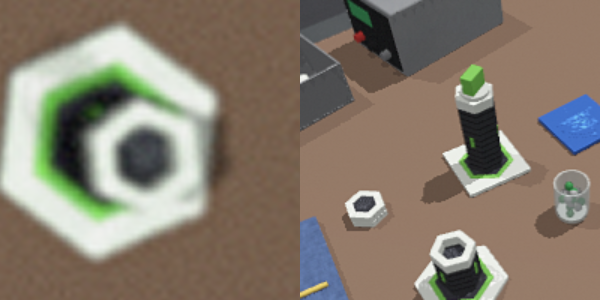

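The cap sits seated on the tall tower, and the low tower's open top is at about (0.6255, -0.1115), turned 9°. I'll move the low tower to the round plate, measure the freed hex plate, then move the mid tower.

```bash
python3 - <<'E'
from meas import *; from arm import *
try:
    if transfer(.070,(.6260,-.111),9,(.4502,.0867)):
        movep([.38,0.27,.3],quat(180))
        P=[plate(n,read_camera(n)[:,:,::-1].copy(),(.628,-.109)) for n in("top","scene")]; print(P)
        d=(P[0][0]+P[1][0])/2
        if np.hypot(*(d-[.628,-.109]))<.006: transfer(.105,(.5895,.2705),55.8,d)
except MotionError as e: print(e,state())
movep([.38,0.27,.3],quat(180))
for n in("top","scene"): cv2.imwrite(f"pics/{n}4.png",read_camera(n)[:,:,::-1])
T=cv2.imread("pics/top4.png");S=cv2.imread("pics/scene4.png")
print("low",tower("top",T,(.4502,.0867),.078)); print("mid",tower("top",T,(.628,-.109),.113))
print("bar",bar("top",T,(.4713,-.267),.182),bar("scene",S,(.4713,-.267),.182)); print("jar",state()["t"])
cv2.imwrite('pics/s4.png',np.hstack([cv2.resize(i,(400,300)) for i in(T,S)]))
E
```

```text
yaw 189 j6 0.39064483644374803
grip width 49.50117635088876 52.18021810054779
contact True foot z 0.008506624403876239
t 45.3417
[(array([ 0.6282, -0.11  ]), array([82.2, 73.3])), (array([ 0.6294, -0.1093]), array([74.7, 85. ]))]
yaw 175.8 j6 0.4465815016600221
grip width 49.406422771568366 51.8131497502327
contact True foot z 0.008411442133436427
t 55.775
low ((np.float64(0.44827949947862356), np.float64(0.08498529718456725)), np.float64(8.51758160112766), np.float64(767.2000000000002))
mid ((np.float64(0.6264168029320553), np.float64(-0.10975647025655484)), np.float64(56.363285407105295), np.float64(567.5200000000001))
bar ((0.4698369873046875, -0.2651013671875), 24.443954467773438, array([15.98934479, 32.14421082])) ((0.47266280517578124, -0.26371871948242187), 24.590118408203125, array([18.54371643, 34.08517456]))
jar 57.5583
```

View pics/s4.png

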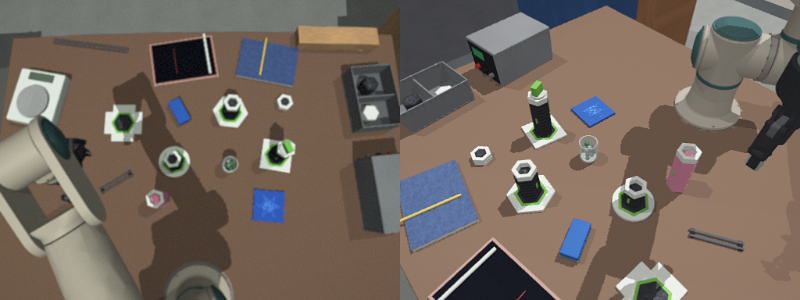

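All three towers stand centred on their plates (measured within 3 mm), the cap is seated, and the jar has not moved (230,163 in the left panel).

```bash
python3 -c "
from plant import *
print(hand_in())"
```

```text
the job is handed in; nothing more can be done
None
```

The job is handed in at about 58 s of the 131 s allowed (no verdict returned): my last measurements put the tall, middle and low towers within about 3 mm of the centres of the square, hexagonal and round plates, the cap is seated on the tall tower, and no tower fell and the jar was left alone.

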